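# Load the UV curing box, shut the lid and switch on its guarded lamp toggle

## Robot

A 7-joint arm with a two-finger parallel gripper is mounted at the origin on a cart in front of the work surface, level with it; the furniture and walls round the work are solid. World frame = base frame: x ahead of the robot, y to its left, z up, the work surface at z = 0. Lengths are in m, angles in rad, forces in N, time in s.
With the tool pointing down it reaches from about 0.4 to 0.85 m from the base axis. Payload 10.4 kg.
Tool frame: the origin (TCP) lies between the finger pads; the fingertips stand 22 mm ahead of it and the grasp point (between the pads) lies 3 mm ahead of it (r.nose_length is the distance from the TCP to the fingertips, in m); z points along the fingers, y is the line along which they close (so a half turn about z gives the same grasp; the last joint's range is limited). The gripper opens to 87 mm and grips with 3 to 60 N. Pads are 19 mm wide; open, the fingers measure 117 mm over their backs; the gripper's body (75 mm by 190 mm) begins 51 mm behind the grasp point.
Start: joints at [1.201, 0.332, -0.065, 1.46, 0.022, 1.35, -0.088], TCP at [0.212, -0.588, 0.245] pointing down, gripper open.
Joint ranges: [-2.6, 2.6], [-0.5, 2.12], [-1.47, 1.34], [0.16, 2.42], [-1.27, 4.41], [0.06, 2.06], [-2.6, 2.6]. Speed limits (rad/s): [2.22, 2.22, 2.79, 2.79, 3.14, 3.14, 3.14].

## Interface

Orientations are given as a unit quaternion [x, y, z, w].
In Python, from bench import readout, cams, r gives the robot as it stands. The module is installed in compiled form; this text tells all that it offers.
- The arm moves only by the tool step_arm, never from a script. Its argument "deltas" is a list that holds one entry, the list of rows, each a list of 7 numbers: the turn, a rotation vector about the tool's x, y, z in rad, then the shift along the tool's x, y, z in m, then the opening in per cent of the stroke, from 0 (shut) to 100 (fully open). A call has 1 to 20 rows; each row is the pose to reach, as a shift and turn from the pose commanded when the call began, along the tool's axes at that moment; what a row does not reach only later rows make up. A row lasts 1/8 s, in which the tool goes at most 62.5 mm and 10.7 degrees, less where a joint would pass 70% of its speed; a pose out of reach is approached as far as the arm can. A call with a gripper value outside its range is refused whole. The fingers move at their own pace and stop on an object; "squeeze" is the grip in N (left out, the last holds). Time passes only in rows, so rows that repeat a pose let the fingers close. It gives the time, the measured TCP pose, the force, the opening and the grip force at its end, in the units of the state.
- readout.read_state(): the state, without advancing time (a new reading comes with each control period).
- cams.camera(name): name is "side" or "top"; returns a dict with "img" (480x640x3 uint8, red, green, blue), "fx", "fy", "cx", "cy" (pixels), "k1" (the pictures are not rectified: a ray, as slopes to the right and down, at radius r is drawn at 1 + k1 r^2 times it, then the intrinsics apply), "origin" and "rotation" of the camera in the world. Camera axes: x right, y up, looking along -z (the intrinsics and any distortion apply to the point x, -y, -z); pixel columns grow to the right and rows downward; lengths in m; the calibration is good to about 2 mm. A picture is of the moment at which its call begins. There is no depth.
- r.close_job(): hands the job in; it is judged then, once.
The state is a dict: "time": time; "joint_positions": joint angles; "joint_vel": joint speeds; "joint_torque": joint torques, N m; "ee_pos": TCP position; "eef_rot": TCP orientation; "ft_force": force on the tool from outside, world axes, zero at the start; "torque": the same for the moment, N m; "width": finger opening in m; "grip_force": force on a finger pad.
Only numpy, scipy, OpenCV 4.12 (cv2) and the standard library are available. Lean on these libraries where they do the work, as an engineer would, in place of code of your own. Each camera call takes 0.05 s, during which the arm holds its last target. There are 200 camera calls.

## Task

Cure this batch of lacquered bars in the UV box: lift its lid, lay every dark rosewood bar that lies on the bench in a slot of its own in the rack inside the box, down on both rails, then lower the lid until it is fully shut. Only then lift the red switch guard right up, flip the toggle beneath it over to ON (away from the robot), and close the guard fully over it again. Never switch on with the lid up, and leave the other things on the bench where they are.

Things in the scene. Friction and masses are not known exactly. Their poses are not given: they have to be found in the camera images.
- uv_box: White UV curing box with a grey control pod on its left, fixed to the bench, turned up to 0.15 rad. Origin on the bench under the middle of the chamber; x to the back (hinge side), y left, z up. Chamber 170 (x) x 254 (y) mm outside, walls 68 mm high; inside x -75 to +75, y -115 to +115 mm, floor 18 mm up. Pod: x -84 to +84, y +127 to +217 mm, panel 47 mm up.
- slot_1 (a point): Rack in the chamber: two steel rails along y, 8 mm thick, at x -28 and +28 mm, tops 36 mm up, with black comb teeth 12 mm high. Between the teeth: four slots 28 mm wide, at y -75, -25, +25, +75 mm. This point: middle of the slot at y -75, at rail-top height; axes as the box's. A bar lies along x on both rails, its centre 43.5 mm above the bench; between the rails fingers have room down to the floor.
- slot_4 (a point): middle of the last slot, at y = +75 mm in the box's frame, at rail-top height, 36 mm above the bench; axes as the box's
- lid (a joint): lid of the box, hinged along its back edge: 0 = shut, grows as it opens (1.57 upright, 1.8 stop). A stiff friction hinge: it stays where it is left and takes about 1 to 7 N at the tongue. Starts shut or a little ajar (up to 0.25); near upright it is well out of the way.
- lid_hinge (a point): middle of the lid's hinge line (along the box's y), at x = +85, y = 0 mm in the box's frame, 70 mm above the bench. The lid is 256 mm wide, 172 mm deep, 16 mm thick.
- lid_tongue (a point): grip point of the lid's black lift tongue: 22 mm wide (y), 12 thick, sticking 55 mm out of the lid's front edge in its plane. Moves with the lid; when shut 204 mm forward of the hinge line and 8 mm above it; 32 mm out from the lid's edge. Pinched by its two sides (fingers closing along the box's y) it turns between the fingers as the lid swings. Axes turn with the lid, equal the box's when shut.
- guard (a joint): red plastic guard over the toggle, hinged at its back: 0 = shut, grows as it opens, stop at 1.75. Light; let go, it falls shut below about 0.9 rad and falls open to the stop beyond about 1.2.
- guard_hinge (a point): on the guard's hinge line (along the box's y), 52 mm above the bench, at x = +40, y = +172 mm in the box's frame
- guard_grip (a point): grip point near the guard's free front end. The guard is a hood 82 mm long, 32 wide over its flat sides, 40 high, open below. Point (moves with the guard): when shut 64 mm forward of the hinge line and 26 above it, 78 above the bench, 15 under the hood's top. Pinched by its sides (fingers closing along the box's y) it turns between the fingers as it swings. Axes equal the box's when shut.
- toggle (a joint): steel toggle on the pod's panel under the guard: 0 = OFF, leaning to the front (towards the robot), 0.84 = ON, leaning to the back. It snaps over its middle (0.42) to either end by itself; light, under 1 N at the tip.
- toggle_tip (a point): centre of the toggle's rounded tip (10 mm thick), 29 mm from its pivot; the pivot is at x = 0, y = +172 mm in the box's frame, 50 mm above the bench; the tip swings from x = -12 to +12 mm, 76 to 79 mm above the bench
- bar_1_mid (a point): centre of a dark rosewood bar 16 x 118 x 15 mm, 60 to 120 g, lying flat on the bench at the start; y axis along its length. Three or four such bars are there.
- bar_2_mid (a point): centre of a dark rosewood bar 16 x 118 x 15 mm, 60 to 120 g, lying flat on the bench at the start; y axis along its length. Three or four such bars are there.
- bar_3_mid (a point): centre of a dark rosewood bar 16 x 118 x 15 mm, 60 to 120 g, lying flat on the bench at the start; y axis along its length. Three or four such bars are there.
- bar_4_mid (a point): centre of a dark rosewood bar 16 x 118 x 15 mm, 60 to 120 g, lying flat on the bench at the start; y axis along its length. Three or four such bars are there.
- shellac_jar: amber jar with pale lid, 60 mm wide, 84 high; bystander, origin at its foot
- tin_green: round tin with green lid, 67 mm wide, 22 high; bystander
- sanding_block: brown block 42 x 85 x 28 mm; bystander
- thumb_plane: small brass plane 22 x 66 x 26 mm; bystander
- pencil: red pencil 114 mm long; bystander
- glue_bottle: white glue bottle with nozzle, 33 mm wide, 104 high; bystander
There are look-alikes about, which are no part of the job. What is shaped like the part that bears bar_2_mid but turquoise is not meant.

How it is judged:
On the way, in this order (a step that is already met when the one before it is completed fails the run):
1. every bar lies in a slot of its own, down on both rails (x of bar_1_mid in the frame of uv_box between -0.03 and 0.03 m and y of bar_1_mid in the frame of uv_box between -0.11 and 0.11 m and z of bar_1_mid in the frame of uv_box between 0.038 and 0.049 m and angle between the y axis of each of bar_1_mid, bar_2_mid, bar_3_mid, bar_4_mid and the x axis of uv_box, either way round below 0.35 rad and x of bar_2_mid in the frame of uv_box between -0.03 and 0.03 m and y of bar_2_mid in the frame of uv_box between -0.11 and 0.11 m and z of bar_2_mid in the frame of uv_box between 0.038 and 0.049 m and x of bar_3_mid in the frame of uv_box between -0.03 and 0.03 m and y of bar_3_mid in the frame of uv_box between -0.11 and 0.11 m and z of bar_3_mid in the frame of uv_box between 0.038 and 0.049 m and x of bar_4_mid in the frame of uv_box between -0.03 and 0.03 m and y of bar_4_mid in the frame of uv_box between -0.11 and 0.11 m and z of bar_4_mid in the frame of uv_box between 0.038 and 0.049 m), for 0.2 s.
2. the lid is fully shut over them (value of joint lid below 0.05 rad and value of joint toggle below 0.3 rad), for 0.2 s.
3. with the lid shut, the guard is lifted right up (value of joint lid below 0.05 rad and value of joint guard above 1.2 rad), for 0.1 s.
4. the toggle is flipped to ON with the lid shut (value of joint lid below 0.05 rad and value of joint toggle above 0.7 rad), for 0.2 s.
5. the guard is closed again over the switched-on toggle (all of step 4 and value of joint guard below 0.08 rad), for 0.2 s.
At the end, for the whole second after the job is handed in: every bar lies in a slot down on both rails (centre 38 to 49 mm above the bench, inside the chamber, within 0.35 rad of the slots' direction), the lid is shut (below 0.05 rad), the toggle ON (above 0.7 rad) and the guard shut (below 0.08 rad) (all of step 1 and all of step 5); the robot touches nothing.
It fails at once if the toggle is ON while the lid is up (value of joint toggle above 0.5 rad and value of joint lid above 0.1 rad).
It fails at once if a bystander is pushed more than 40 mm from its place (distance of any of shellac_jar, tin_green, sanding_block, thumb_plane, pencil, glue_bottle from where it was at the start of the episode above 0.04 m).
Of bar_1, bar_2, bar_3, bar_4 only 3 to 4 are there at a start; the rules pass over those that are not, and their reading is None.
At some moment in a run one of bar_1, bar_2, bar_3, bar_4 may be knocked a few centimetres aside while the robot is not near it.
Once in a run the grip may slacken for a moment while it holds something.
It also fails if it takes over 200 s, if anything falls off the work surface, if the arm or the gripper's body presses on something with over 40 N, if the wrist force passes 120 N, or if a joint passes its speed limit or range.

## Working session

There is one attempt and no reset: what is moved stays moved. The work goes in short steps, Python scripts to look and compute and a tool call to move; the robot and the scene stay as the last step left them, time stands still between calls to the robot, and variables do not carry over. Pictures are saved under pics/ and viewed, at most 15 in all, crops included, and the job is handed in when it is done.

Besides the shell and the picture viewer there is one more tool, called by a JSON object that holds its "op" and its "data". step_arm: Moves the arm, as the interface text tells. Its arguments: {"type":"object","properties":{"deltas":{"type":"array"},"squeeze":{"type":"number"}},"required":["deltas"]}

```bash
mkdir -p pics; python3 - <<'E'
from bench import readout, cams, r
import cv2
for n in("top","side"):
    c=cams.camera(n); cv2.imwrite(f"pics/{n}0.png",c["img"][:,:,::-1])
    print({k:v for k,v in c.items() if k!="img"})
s=readout.read_state();print(s, r.nose_length)
E
```

```text
{'fx': 588.655863652026, 'fy': 588.655863652026, 'cx': 327.38012647822177, 'cy': 230.1580426201881, 'k1': -0.14667197802281304, 'origin': array([ 0.35103336, -0.12202131,  2.03963488]), 'rotation': array([ 0.03277214, -0.04045778, -0.70228656,  0.70998785])}
{'fx': 481.9263572980713, 'fy': 481.9263572980713, 'cx': 328.64066800348456, 'cy': 239.89087060369, 'k1': 0.01389301909242231, 'origin': array([ 0.08583504, -1.4483393 ,  0.84047667]), 'rotation': array([ 0.50359448, -0.0913168 , -0.14028507,  0.84756943])}
{'time': 0.1, 'joint_positions': array([ 1.20137876,  0.33279439, -0.06470501,  1.46080851,  0.0215741 ,
        1.34991145, -0.08851831]), 'joint_vel': array([-8.57707217e-04, -2.07143050e-05, -1.65951208e-03, -3.55540400e-03,
       -6.57656372e-05, -1.19428903e-03,  2.74715756e-04]), 'joint_torque': array([ 2.75340084e-03, -6.24547648e+01,  2.54423660e-02, -3.90717673e+01,
       -6.15114067e-02,  3.65284423e-02,  6.83488423e-06]), 'ee_pos': array([ 0.21234807, -0.58749908,  0.24386573]), 'eef_rot': array([ 9.85002244e-01,  1.72540439e-01, -1.19504566e-04, -6.02100098e-04]), 'ft_force': array([ 0.04151335, -0.34638416, -0.20246659]), 'torque': array([0.00459152, 0.06517708, 0.00716587]), 'grip_force': 0.0, 'width': 0.08721779637088756} 0.022
```

View pics/top0.png

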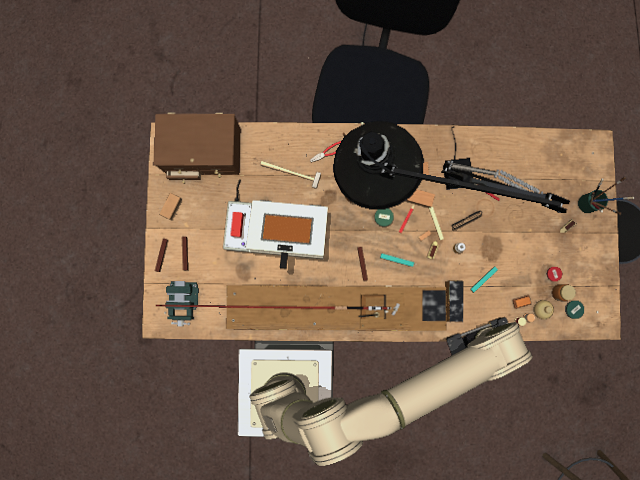

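View pics/side0.png

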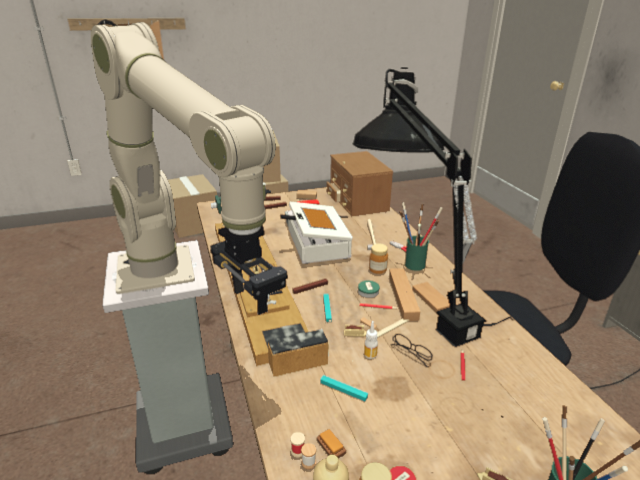

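The top view shows dark bars near (161,254), (185,253) and (362,263), the box at about (288,229), its tongue at (285,260), and the red guard at (237,224). Turquoise look-alikes lie at (397,260) and (484,279). Next I'll zoom in.

```bash
cat > h.py <<'E'
import numpy as np, cv2
from scipy.spatial.transform import Rotation as R
from bench import readout, cams, r
def K(c): return np.array([[c["fx"],0,c["cx"]],[0,c["fy"],c["cy"]],[0,0,1.]]), np.array([c["k1"],0,0,0,0.])
def proj(c,P):
    M=R.from_quat(c["rotation"]).as_matrix(); p=(np.atleast_2d(P)-c["origin"])@M*[1,-1,-1]
    k,d=K(c); return cv2.projectPoints(p,np.zeros(3),np.zeros(3),k,d)[0][:,0]
def plane(c,uv,z):
    k,d=K(c); n=cv2.undistortPoints(np.array(uv,float).reshape(-1,1,2),k,d)[:,0]
    v=np.c_[n[:,0],-n[:,1],-np.ones(len(n))]@R.from_quat(c["rotation"]).as_matrix().T
    return c["origin"]+v*((z-c["origin"][2])/v[:,2])[:,None]
def crop(c,name,u0,v0,u1,v1,s): cv2.imwrite(f"pics/{name}.png",cv2.resize(c["img"][v0:v1,u0:u1,::-1],None,fx=s,fy=s,interpolation=cv2.INTER_CUBIC))
E
python3 - <<'E'
from h import *
c=cams.camera("top"); crop(c,"t1",145,180,345,320,4)
s=cams.camera("side"); crop(s,"s1",200,170,360,290,5)
print(plane(c,[(161,254),(185,253),(362,263),(397,260),(484,279),(467,220)],0.015).round(3))
# reddish-dark mask
b=cv2.cvtColor(c["img"],cv2.COLOR_RGB2HSV); print(b[253,185],b[263,362],b[254,161],b[262,291],b[220,467])
E
```

```text
[[ 0.472  0.434  0.015]
 [ 0.476  0.35   0.015]
 [ 0.449 -0.263  0.015]
 [ 0.461 -0.384  0.015]
 [ 0.397 -0.69   0.015]
 [ 0.603 -0.632  0.015]]
[  6 146  91] [  6 144  92] [  6 148  95] [ 15 108 128] [ 15 106 175]
```

View pics/t1.png

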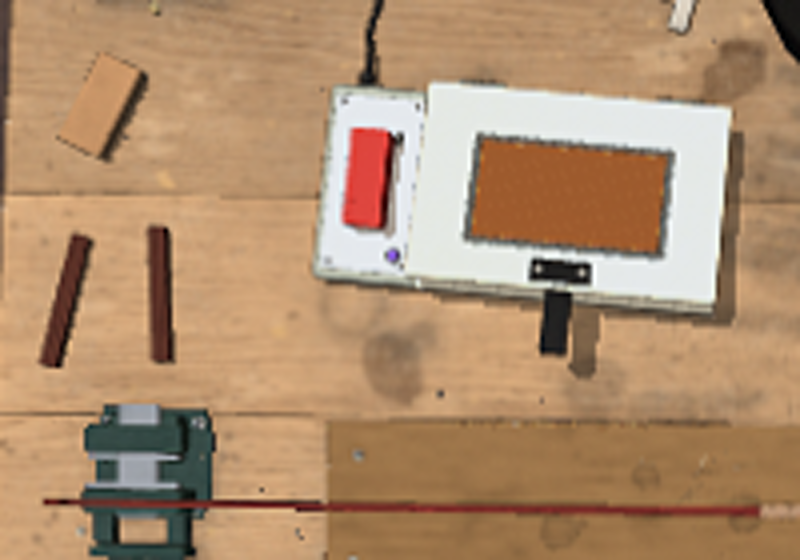

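View pics/s1.png

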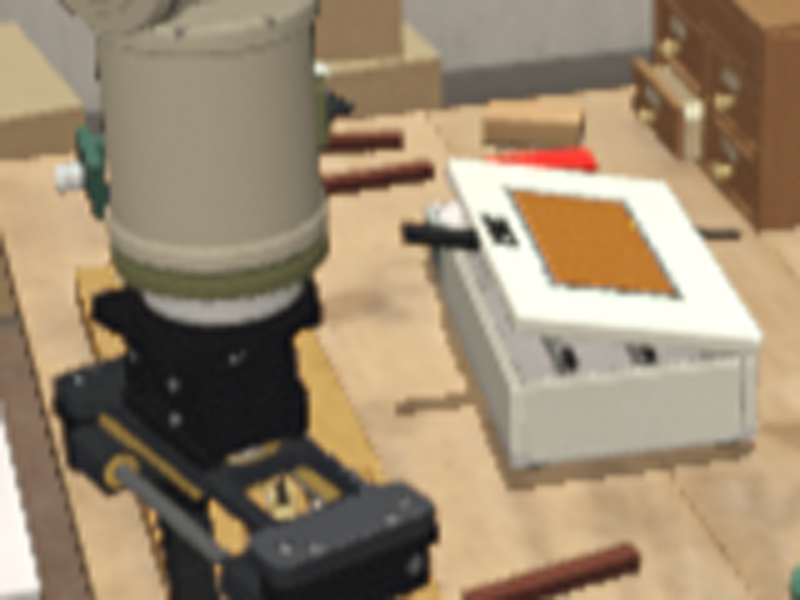

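```bash
cat > box.py <<'E'
from h import *
from scipy.optimize import least_squares
t=cams.camera("top"); s=cams.camera("side")
def lid(dx,y,dz,th): return [85+0+dx*np.cos(th)+dz*np.sin(th), y, 70-dx*np.sin(th)+dz*np.cos(th)]
def tc(p): return np.array(p)/4+[145,180]
def sc(p): return np.array(p)/5+[200,170]
def W(p,B): x,y,a=p[:3]; B=np.array(B)/1000; c,q=np.cos(a),np.sin(a); return np.c_[x+c*B[:,0]-q*B[:,1],y+q*B[:,0]+c*B[:,1],B[:,2]]
T=[(333,87),(315,277),(428,83),(732,107),(715,303),(553,354)]
S=[(520,462),(760,340),(522,330),(450,162),(403,233)]
def f(p):
    th=p[3]
    BT=[(84,217,47),(-84,217,47),lid(0,128,16,th),lid(0,-128,16,th),lid(-172,-128,16,th),lid(-227,0,14,th)]
    BS=[(-85,-127,0),lid(0,-128,16,th),lid(-172,-128,16,th),lid(-172,128,16,th),lid(-227,11,8,th)]
    return np.r_[(proj(t,W(p,BT))-tc(T)).ravel(),(proj(s,W(p,BS))-sc(S)).ravel()]
g=least_squares(f,[.55,.0,0,.15],loss="soft_l1"); print(g.x.round(4),f(g.x).round(1))
E
python3 box.py
python3 - <<'E'
from h import *
c=cams.camera("top");b=cv2.cvtColor(c["img"],cv2.COLOR_RGB2HSV)
m=((b[...,0]<11)&(b[...,1]>110)&(b[...,2]>35)&(b[...,2]<125)).astype('u1')
m[:120]=0;m[345:]=0
n,l,st,ce=cv2.connectedComponentsWithStats(m)
for i in range(1,n):
    if st[i,4]>60:
        ys,xs=np.where(l==i);q=cv2.minAreaRect(np.c_[xs,ys].astype('f4'));bp=cv2.boxPoints(q)
        P=plane(c,bp,.015); e=[P[1]-P[0],P[2]-P[1]]; e=max(e,key=np.linalg.norm)
        print(st[i],plane(c,[ce[i]],.012).round(4),round(np.degrees(np.arctan2(e[1],e[0]))%180,1),np.linalg.norm(e).round(3))
E
```

```text
[ 0.558  -0.0107 -0.0668  0.1963] [-0.5 -1.1 -0.7  0.1  0.3 -1.1  0.3 -1.2  0.7 -0.7  0.6 -0.  -1.8  3.6
  0.8 -0.5 -1.2 -1.7 -2.3  0.2 -2.3  0.4]
[182 237   6  33 146] [[0.4767 0.3523 0.012 ]] 4.3 0.112
[155 239  12  33 152] [[0.4699 0.4361 0.012 ]] 168.3 0.115
[358 247   9  34 147] [[ 0.4492 -0.2637  0.012 ]] 9.8 0.116
[163 305  86   3 149] [[0.2958 0.2698 0.012 ]] 91.0 0.295
[254 306  71   3 119] [[ 0.2961 -0.0066  0.012 ]] 90.7 0.24
```

```bash
cat > mv.py <<'E'
from h import *
BX=np.array([0.558,-0.0107,-0.0668])
def b2w(p): c,q=np.cos(BX[2]),np.sin(BX[2]); return np.array([BX[0]+c*p[0]-q*p[1],BX[1]+q*p[0]+c*p[1],p[2]])
def delta(tcp,yaw,pitch=0):
    "turn and shift (tool axes, from measured pose) to the TCP world position with tool x at yaw, z down"
    s=readout.read_state(); A=R.from_quat(s["eef_rot"])
    B=R.from_euler("z",yaw)*R.from_euler("x",np.pi)*R.from_euler("y",pitch)
    return np.r_[(A.inv()*B).as_rotvec(),A.inv().apply(np.array(tcp)-s["ee_pos"])].round(4)
def tongue(th,dx=-.204,dz=.008): return b2w([.085+dx*np.cos(th)+dz*np.sin(th),0,.07-dx*np.sin(th)+dz*np.cos(th)])
E
python3 - <<'E'
from mv import *
t=cams.camera("top");s=cams.camera("side")
def tri(a,b):
    A=[];B=[]
    for c,p in((t,a),(s,b)):
        o=c["origin"];d=plane(c,[p],0)[0]-o;d/=np.linalg.norm(d);M=np.eye(3)-np.outer(d,d);A.append(M);B.append(M@o)
    return np.linalg.solve(sum(A),sum(B))
print("lamp rim left",tri((334,165),(357,143)),"shade ctr",tri((378,170),(402,128)))
p=tongue(.196);print(p)
print(delta(p+[0,0,.12],BX[2]),delta(p+[0,0,.003],BX[2]))
E
```

```text
lamp rim left [ 0.67305801 -0.14474322  0.41115176] shade ctr [ 0.69361835 -0.28028331  0.48147958]
[ 0.4447171  -0.00312143  0.11757531]
[-0.     -0.      0.4136  0.4172 -0.4709  0.007 ] [-0.     -0.      0.4136  0.4171 -0.4709  0.124 ]
```

{"op": "step_arm", "data": {"deltas": [[[0,0,0.05,0.04,-0.04,0,100],[0,0,0.2,0.2,-0.24,0,100],[0,0,0.41,0.417,-0.471,0.007,70],[0,0,0.41,0.417,-0.471,0.007,70],[0,0,0.41,0.417,-0.471,0.007,70],[0,0,0.41,0.417,-0.471,0.007,70],[0,0,0.41,0.417,-0.471,0.007,70],[0,0,0.41,0.417,-0.471,0.007,70],[0,0,0.41,0.417,-0.471,0.007,70],[0,0,0.41,0.417,-0.471,0.007,70],[0,0,0.41,0.417,-0.471,0.007,70],[0,0,0.41,0.417,-0.471,0.007,70],[0,0,0.41,0.417,-0.471,0.007,70],[0,0,0.41,0.417,-0.471,0.007,70]]], "squeeze": 20}}

```text
time: 2.2
ee_pos: [0.4443, -0.0045, 0.2375]
eef_rot: [0.999, -0.033, -0.0, 0.0]
ft_force: [0.4, 0.0, 0.7]
width: 0.0609
grip_force: 0.0
```

```bash
python3 - <<'E'
from mv import *
p=tongue(.196);print(readout.read_state()["ee_pos"],delta(p+[0,0,.003],BX[2]))
t=cams.camera("top");crop(t,"t2",150,120,630,345,1.6)
s=cams.camera("side");crop(s,"s2",200,150,360,270,5)
E
```

```text
[ 0.44428436 -0.00454462  0.23750314] [ 0.0004  0.      0.0011  0.0003 -0.0015  0.1169]
```

View pics/t2.png

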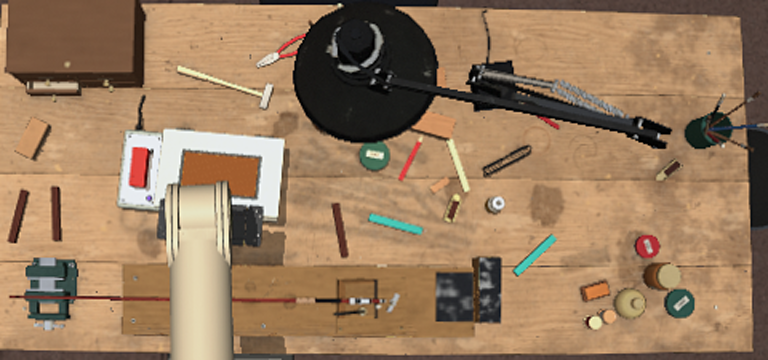

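View pics/s2.png

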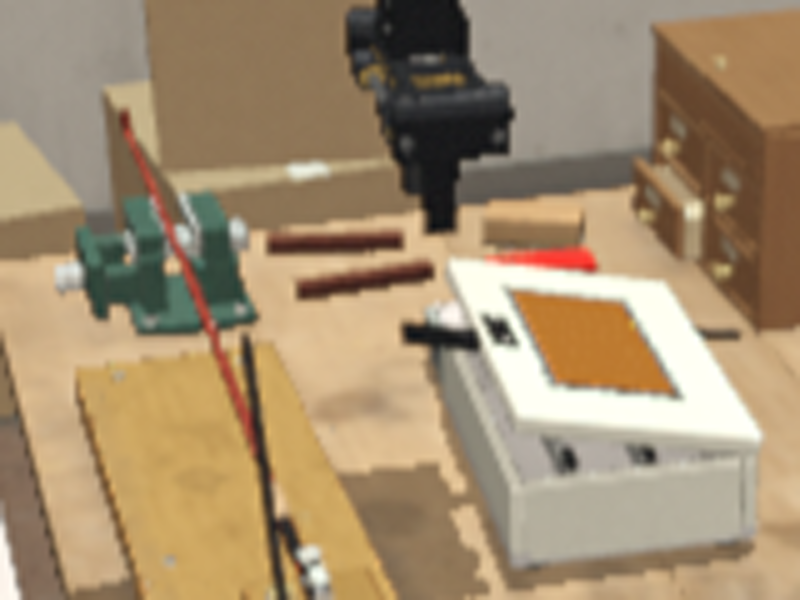

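Three dark bars in total, at crop pixels (18,216), (56,213) and (340,230), and none hidden. The lid is ajar, and the gripper is above the tongue. I'll descend and pinch.

{"op": "step_arm", "data": {"deltas": [[[0,0,0,0,-0.001,0.06,70],[0,0,0,0,-0.001,0.116,70],[0,0,0,0,-0.001,0.116,70],[0,0,0,0,-0.001,0.116,0],[0,0,0,0,-0.001,0.116,0],[0,0,0,0,-0.001,0.116,0],[0,0,0,0,-0.001,0.116,0],[0,0,0,0,-0.001,0.116,0]]], "squeeze": 15}}

```text
time: 3.3
ee_pos: [0.4453, 0.0015, 0.1222]
eef_rot: [1.0, -0.03, 0.001, -0.002]
ft_force: [1.3, 13.5, 0.8]
width: 0.0216
grip_force: 15.0
```

```bash
python3 - <<'E'
from mv import *
s=readout.read_state();print(s["width"],s["grip_force"],s["ft_force"],s["ee_pos"])
A=R.from_quat(s["eef_rot"])
p0=tongue(.196)
for th in np.arange(.3,1.56,.1): print(round(th,2),A.inv().apply(tongue(th)-p0).round(3).tolist())
E
```

```text
0.0215708740343975 15.00774378888309 [ 1.34484167 13.49277615  0.76341803] [0.44528609 0.00151805 0.1221984 ]
0.3 [0.006, -0.0, -0.02]
0.4 [0.014, -0.0, -0.039]
0.5 [0.023, -0.0, -0.057]
0.6 [0.035, -0.0, -0.074]
0.7 [0.048, -0.0, -0.09]
0.8 [0.062, -0.0, -0.104]
0.9 [0.078, -0.0, -0.117]
1.0 [0.095, -0.0, -0.128]
1.1 [0.113, 0.0, -0.138]
1.2 [0.132, 0.0, -0.145]
1.3 [0.152, 0.0, -0.151]
1.4 [0.172, 0.0, -0.155]
1.5 [0.192, 0.0, -0.156]
```

{"op": "step_arm", "data": {"deltas": [[[0,0,0,0,-0.006,0,0],[0,0,0,0,-0.006,0,0],[0,0,0,0.006,-0.006,-0.02,0],[0,0,0,0.014,-0.006,-0.039,0],[0,0,0,0.023,-0.006,-0.057,0],[0,0,0,0.035,-0.006,-0.074,0],[0,0,0,0.048,-0.006,-0.09,0]]]}}

```text
time: 4.18
ee_pos: [0.4918, -0.0019, 0.2109]
eef_rot: [0.999, -0.033, -0.002, 0.002]
ft_force: [1.9, -9.5, -9.7]
width: 0.0215
grip_force: 15.0
```

{"op": "step_arm", "data": {"deltas": [[[0,0,0,0.014,0.002,-0.014,0],[0,0,0,0.03,0.002,-0.027,0],[0,0,0,0.047,0.002,-0.038,0],[0,0,0,0.065,0.002,-0.048,0],[0,0,0,0.084,0.002,-0.055,0],[0,0,0,0.104,0.002,-0.061,0],[0,0,0,0.124,0.002,-0.065,0],[0,0,0,0.144,0.002,-0.066,0],[0,0,0,0.144,0.002,-0.066,0]]]}}

```text
time: 5.3
ee_pos: [0.6374, -0.0136, 0.2768]
eef_rot: [0.999, -0.033, -0.0, 0.002]
ft_force: [3.1, -8.9, -2.6]
width: 0.022
grip_force: 15.0
```

{"op": "step_arm", "data": {"deltas": [[[0,0,0,0,0,0,60],[0,0,0,0,0,0,60],[0,0,0,0,0,0,60],[0,0,0,0,0,-0.04,60],[0,0,0,0,0,-0.07,60],[0,0,0,-0.06,0,-0.08,60],[0,0,0,-0.12,0,-0.08,60],[0,0,0,-0.16,0.06,-0.08,60],[0,0,0,-0.16,0.12,-0.08,60],[0,0,0,-0.16,0.18,-0.08,60],[0,0,0,-0.16,0.24,-0.08,60],[0,0,0,-0.16,0.26,-0.08,60],[0,0,0,-0.16,0.26,-0.08,60]]]}}

```text
time: 6.92
ee_pos: [0.4601, -0.2602, 0.3573]
eef_rot: [0.999, -0.032, -0.0, -0.0]
ft_force: [-0.6, 0.8, -0.0]
width: 0.0523
grip_force: 0.0
```

```bash
python3 - <<'E'
from mv import *
t=cams.camera("top");crop(t,"t3",210,180,350,285,5)
print(delta([.4492,-.2637,.12],np.radians(9.8)))
for y in(-75,-25,25,75):print(proj(t,[b2w([-.028,y/1e3,.036]),b2w([.028,y/1e3,.036])]).round(1))
E
```

```text
[-7.000e-04 -2.000e-04 -2.334e-01 -1.120e-02  6.100e-03  2.375e-01]
[[310.  240. ]
 [311.3 223.8]]
[[295.4 238.8]
 [296.7 222.6]]
[[280.8 237.7]
 [282.2 221.5]]
[[266.3 236.6]
 [267.7 220.4]]
```

View pics/t3.png

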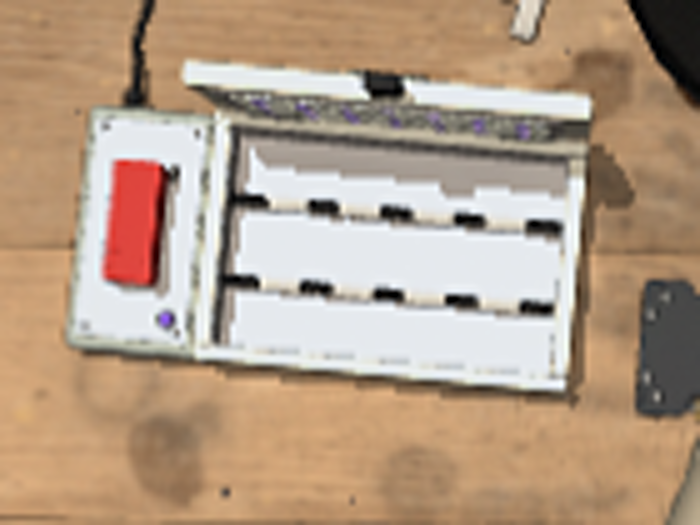

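The lid is open upright and all the slots are clear. Slot middles along the front rail are at crop pixels (278, 352, 425, 499; about 295). They suggest the box is about 2 mm further +y than my fit, so I'll correct for that. Now to pick the first bar.

{"op": "step_arm", "data": {"deltas": [[[0,0,-0.12,-0.006,0.003,0.06,60],[0,0,-0.233,-0.011,0.006,0.12,60],[0,0,-0.233,-0.011,0.006,0.18,60],[0,0,-0.233,-0.011,0.006,0.24,60],[0,0,-0.233,-0.011,0.006,0.3,60],[0,0,-0.233,-0.011,0.006,0.333,60],[0,0,-0.233,-0.011,0.006,0.333,60],[0,0,-0.233,-0.011,0.006,0.333,0],[0,0,-0.233,-0.011,0.006,0.333,0],[0,0,-0.233,-0.011,0.006,0.333,0],[0,0,-0.233,-0.011,0.006,0.333,0],[0,0,-0.233,-0.011,0.006,0.333,0]]], "squeeze": 25}}

```text
time: 8.48
ee_pos: [0.449, -0.2649, 0.0246]
eef_rot: [0.996, 0.085, 0.0, 0.0]
ft_force: [-1.3, 0.7, 1.7]
width: 0.0157
grip_force: 25.0
```

```bash
sed -i 's/^BX=.*/BX=np.array([0.558,-0.0083,-0.0668])/' mv.py; python3 - <<'E'
from mv import *
print(readout.read_state()["ft_force"], delta(b2w([0,-.075,.16]),BX[2]),delta(b2w([0,-.075,.061]),BX[2]))
E
```

```text
[-1.32352428  0.74076728  1.67369329] [ 0.     -0.      0.2365  0.1332 -0.1616 -0.1354] [ 0.     -0.      0.2365  0.1332 -0.1616 -0.0364]
```

{"op": "step_arm", "data": {"deltas": [[[0,0,0,0,0,-0.05,0],[0,0,0,0,0,-0.1,0],[0,0,0.1,0.03,-0.04,-0.135,0],[0,0,0.2,0.08,-0.09,-0.135,0],[0,0,0.2365,0.11,-0.13,-0.135,0],[0,0,0.2365,0.133,-0.162,-0.135,0],[0,0,0.2365,0.133,-0.162,-0.135,0],[0,0,0.2365,0.133,-0.162,-0.135,0]]]}}

```text
time: 9.48
ee_pos: [0.5524, -0.0835, 0.1593]
eef_rot: [0.999, -0.034, -0.0, 0.0]
ft_force: [-0.2, -0.3, -0.2]
width: 0.0157
grip_force: 25.0
```

```bash
python3 - <<'E'
from mv import *
print(delta(b2w([0,-.075,.061]),BX[2]))
t=cams.camera("top");s=cams.camera("side");crop(s,"s3",220,170,380,290,5)
E
```

```text
[ 0.0005  0.0006 -0.0003  0.0007 -0.0004  0.0983]
```

View pics/s3.png

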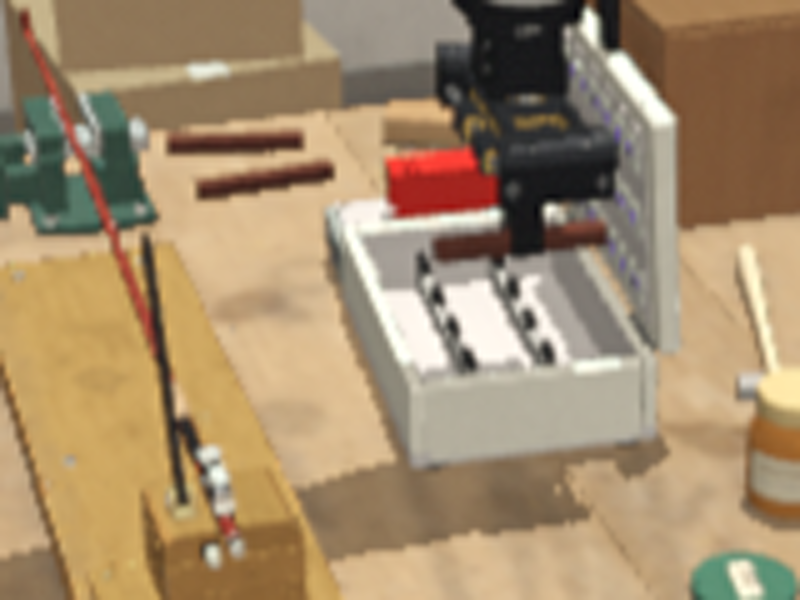

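The bar is held square above the rack (crop 440–605, 240). I'll lower it and release.

{"op": "step_arm", "data": {"deltas": [[[0,0,0,0.001,0,0.04,0],[0,0,0,0.001,0,0.075,0],[0,0,0,0.001,0,0.092,0],[0,0,0,0.001,0,0.098,0],[0,0,0,0.001,0,0.098,0],[0,0,0,0.001,0,0.098,34],[0,0,0,0.001,0,0.098,34],[0,0,0,0.001,0,0.098,34],[0,0,0,0.001,0,0.05,34],[0,0,0,0.001,0,0,34],[0,0,0,0.001,0,-0.04,34],[0,0,0,0.001,0,-0.04,50]]]}}

```text
time: 11.08
ee_pos: [0.5555, -0.0828, 0.2031]
eef_rot: [0.999, -0.033, 0.003, 0.001]
ft_force: [0.5, 0.1, -1.4]
width: 0.0339
grip_force: 0.0
```

```bash
cat > bars.py <<'E'
from mv import *
def bars():
    c=cams.camera("top");b=cv2.cvtColor(c["img"],cv2.COLOR_RGB2HSV)
    m=((b[...,0]<11)&(b[...,1]>110)&(b[...,2]>35)&(b[...,2]<125)).astype('u1'); m[:150]=0;m[295:]=0
    n,l,st,ce=cv2.connectedComponentsWithStats(m)
    for i in range(1,n):
        if st[i,4]>40:
            ys,xs=np.where(l==i);bp=cv2.boxPoints(cv2.minAreaRect(np.c_[xs,ys].astype('f4')))
            P=plane(c,bp,.015);e=max([P[1]-P[0],P[2]-P[1]],key=np.linalg.norm);w=plane(c,[ce[i]],.012)[0]
            print(st[i][4],w.round(4),"yaw",round((np.arctan2(e[1],e[0])+1.57)%np.pi-1.57,3),np.linalg.norm(e).round(3))
    return c
if __name__=="__main__":
    bars(); print(delta([.4767,.3523,.2],.075))
E
python3 bars.py
```

```text
142 [0.4755 0.352  0.012 ] yaw 0.074 0.112
151 [0.4698 0.4361 0.012 ] yaw -0.205 0.115
[ 9.000e-04 -2.700e-03 -1.417e-01 -1.065e-01 -4.290e-01  3.000e-04]
```

{"op": "step_arm", "data": {"deltas": [[[0,0,-0.02,-0.02,-0.05,0,60],[0,0,-0.06,-0.04,-0.11,0,60],[0,0,-0.1,-0.06,-0.17,0,60],[0,0,-0.14,-0.08,-0.23,0,60],[0,0,-0.14,-0.09,-0.29,0,60],[0,0,-0.14,-0.1,-0.35,0,60],[0,0,-0.14,-0.106,-0.41,0,60],[0,0,-0.14,-0.106,-0.429,0.04,60],[0,0,-0.14,-0.106,-0.429,0.1,60],[0,0,-0.14,-0.106,-0.429,0.1,60],[0,0,-0.14,-0.106,-0.429,0.1,60]]]}}

```text
time: 12.5
ee_pos: [0.477, 0.3526, 0.101]
eef_rot: [0.999, 0.037, 0.0, -0.0]
ft_force: [0.1, 1.3, 0.5]
width: 0.0522
grip_force: 0.0
```

```bash
python3 - <<'E'
from bars import *
print(delta([.4765,.3522,.0245],.075)); bars()
E
```

```text
[-0.0007 -0.0006 -0.0019 -0.0005  0.0004  0.0765]
125 [ 0.5573 -0.0832  0.012 ] yaw -0.069 0.116
```

{"op": "step_arm", "data": {"deltas": [[[0,0,0,-0.001,0,0.05,60],[0,0,0,-0.001,0,0.0765,60],[0,0,0,-0.001,0,0.0765,60],[0,0,0,-0.001,0,0.0765,0],[0,0,0,-0.001,0,0.0765,0],[0,0,0,-0.001,0,0.0765,0],[0,0,0,-0.001,0,0.0765,0],[0,0,0,-0.001,0,0.0765,0],[0,0,0,-0.001,0,0.03,0],[0,0,0,-0.001,0,-0.03,0],[0,0,0,-0.001,0,-0.08,0],[0,0,0,-0.001,0,-0.08,0]]]}}

```text
time: 14.05
ee_pos: [0.4769, 0.3537, 0.1836]
eef_rot: [0.999, 0.037, 0.003, -0.002]
ft_force: [0.9, 0.6, -2.3]
width: 0.0157
grip_force: 25.0
```

```bash
python3 - <<'E'
from bars import *
print(delta(b2w([0,-.025,.181]),BX[2]))
E
```

```text
[-0.0034 -0.0057  0.14    0.0509  0.3917  0.0017]
```

{"op": "step_arm", "data": {"deltas": [[[0,0,0.03,0.008,0.05,0,0],[0,0,0.06,0.016,0.11,0,0],[0,0,0.1,0.024,0.17,0,0],[0,0,0.142,0.032,0.23,0,0],[0,0,0.142,0.04,0.29,0,0],[0,0,0.142,0.048,0.35,0,0],[0,0,0.142,0.051,0.392,0,0],[0,0,0.142,0.051,0.392,0.02,0],[0,0,0.142,0.051,0.392,0.02,0],[0,0,0.142,0.051,0.392,0.02,0]]]}}

```text
time: 15.3
ee_pos: [0.555, -0.0341, 0.1595]
eef_rot: [0.999, -0.034, -0.0, -0.0]
ft_force: [-0.8, -0.5, -0.9]
width: 0.0159
grip_force: 25.0
```

```bash
python3 - <<'E'
from bars import *
print(delta(b2w([0,-.025,.061]),BX[2]));bars()
E
```

```text
[-0.0003  0.0005 -0.0005  0.0013 -0.001   0.0985]
151 [0.4698 0.4361 0.012 ] yaw -0.205 0.115
```

{"op": "step_arm", "data": {"deltas": [[[0,0,0,0.001,-0.001,0.04,0],[0,0,0,0.001,-0.001,0.075,0],[0,0,0,0.001,-0.001,0.092,0],[0,0,0,0.001,-0.001,0.098,0],[0,0,0,0.001,-0.001,0.098,0],[0,0,0,0.001,-0.001,0.098,34],[0,0,0,0.001,-0.001,0.098,34],[0,0,0,0.001,-0.001,0.098,34],[0,0,0,0.001,-0.001,0.05,34],[0,0,0,0.001,-0.001,0,34],[0,0,0,0.001,-0.001,-0.04,34],[0,0,0,0.001,-0.001,-0.04,50]]]}}

```text
time: 16.85
ee_pos: [0.5579, -0.0339, 0.2031]
eef_rot: [0.999, -0.034, 0.003, 0.0]
ft_force: [0.2, 0.4, -0.9]
width: 0.0342
grip_force: 0.0
```

```bash
python3 - <<'E'
from bars import *
print(delta([.4698,.4361,.2],-.205));bars()
E
```

```text
[ 2.000e-04 -6.000e-03  1.363e-01 -1.202e-01 -4.629e-01  2.000e-03]
42 [ 0.588  -0.0855  0.012 ] yaw -0.127 0.039
149 [0.4694 0.4362 0.012 ] yaw -0.203 0.115
```

{"op": "step_arm", "data": {"deltas": [[[0,0,0.03,-0.02,-0.05,0,60],[0,0,0.06,-0.04,-0.11,0,60],[0,0,0.1,-0.06,-0.17,0,60],[0,0,0.136,-0.08,-0.23,0,60],[0,0,0.136,-0.1,-0.29,0,60],[0,0,0.136,-0.11,-0.35,0,60],[0,0,0.136,-0.12,-0.41,0,60],[0,0,0.136,-0.12,-0.463,0.04,60],[0,0,0.136,-0.12,-0.463,0.1,60],[0,0,0.136,-0.12,-0.463,0.1,60],[0,0,0.136,-0.12,-0.463,0.1,60]]]}}

```text
time: 18.27
ee_pos: [0.4626, 0.4385, 0.0932]
eef_rot: [0.995, -0.098, -0.003, 0.004]
ft_force: [-0.9, -1.3, -0.5]
width: 0.0522
grip_force: 0.0
```

```bash
python3 - <<'E'
from bars import *
print(delta([.4696,.4361,.0245],-.204));bars()
E
```

```text
[0.0078 0.0048 0.0072 0.0077 0.0005 0.0687]
133 [ 0.5607 -0.0333  0.012 ] yaw -0.055 0.115
127 [ 0.5413 -0.0873  0.012 ] yaw -0.081 0.112
```

{"op": "step_arm", "data": {"deltas": [[[0.008,0.005,0.007,0.007,0,0.04,60],[0.008,0.005,0.007,0.007,0,0.068,60],[0.008,0.005,0.007,0.007,0,0.068,60],[0.008,0.005,0.007,0.007,0,0.068,60]]]}}

```text
time: 18.82
ee_pos: [0.4763, 0.4344, 0.0331]
eef_rot: [0.994, -0.106, 0.003, -0.004]
ft_force: [0.0, -0.3, 0.8]
width: 0.0517
grip_force: 0.0
```

```bash
python3 - <<'E'
from bars import *
print(delta([.4696,.4361,.0245],-.204))
c=bars();crop(c,"t4",220,180,350,280,5)
E
```

```text
[-0.0095 -0.006  -0.0091 -0.0069 -0.0001  0.0086]
132 [ 0.561  -0.0333  0.012 ] yaw -0.063 0.115
127 [ 0.5413 -0.0873  0.012 ] yaw -0.081 0.112
```

View pics/t4.png

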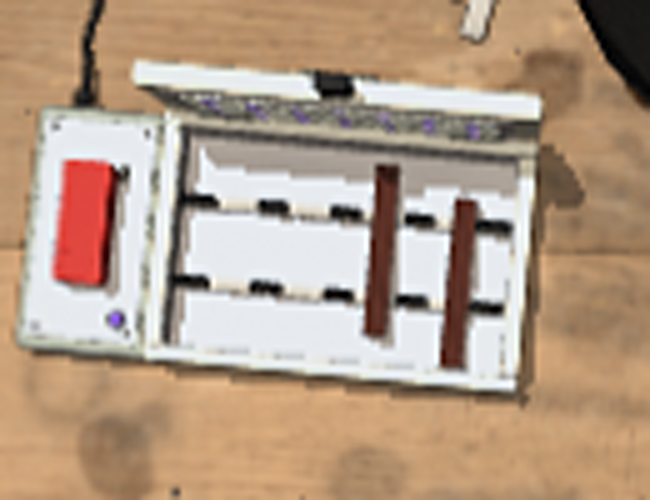

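Bars 1 and 2 lie in the two right-hand slots. Bar 1 (crop 460,283) was knocked about 18 mm forward along its slot but is still on both rails. Continuing with bar 3.

{"op": "step_arm", "data": {"deltas": [[[-0.008,-0.005,-0.007,-0.007,0,0.008,60],[-0.008,-0.005,-0.007,-0.007,0,0.008,60],[-0.008,-0.005,-0.007,-0.007,0,0.008,60],[-0.008,-0.005,-0.007,-0.007,0,0.008,0],[-0.008,-0.005,-0.007,-0.007,0,0.008,0],[-0.008,-0.005,-0.007,-0.007,0,0.008,0],[-0.008,-0.005,-0.007,-0.007,0,0.008,0],[-0.008,-0.005,-0.007,-0.007,0,0.008,0]]]}}

```text
time: 19.88
ee_pos: [0.4684, 0.4362, 0.0235]
eef_rot: [0.995, -0.102, 0.0, -0.0]
ft_force: [-0.1, -0.2, 0.4]
width: 0.0156
grip_force: 25.0
```

```bash
python3 - <<'E'
from bars import *
print(delta([.4696,.4361,.0245],-.204),delta(b2w([0,.025,.181]),BX[2]))
E
```

```text
[-0.0001 -0.0001 -0.0006  0.0012 -0.0002 -0.001 ] [-1.000e-04 -1.000e-04 -1.378e-01  1.747e-01  3.922e-01 -1.575e-01]
```

{"op": "step_arm", "data": {"deltas": [[[0,0,0,0,0,-0.05,0],[0,0,0,0,0,-0.11,0],[0,0,0,0,0,-0.158,0],[0,0,-0.03,0.02,0.05,-0.158,0],[0,0,-0.06,0.045,0.1,-0.158,0],[0,0,-0.1,0.07,0.16,-0.158,0],[0,0,-0.138,0.095,0.215,-0.158,0],[0,0,-0.138,0.12,0.27,-0.158,0],[0,0,-0.138,0.145,0.325,-0.158,0],[0,0,-0.138,0.165,0.37,-0.158,0],[0,0,-0.138,0.175,0.392,-0.158,0],[0,0,-0.138,0.175,0.392,-0.138,0],[0,0,-0.138,0.175,0.392,-0.138,0],[0,0,-0.138,0.175,0.392,-0.138,0]]]}}

```text
time: 21.62
ee_pos: [0.5601, 0.0172, 0.162]
eef_rot: [0.999, -0.033, 0.0, -0.0]
ft_force: [0.1, 0.1, -1.3]
width: 0.0156
grip_force: 25.0
```

```bash
python3 - <<'E'
from bars import *
print(delta(b2w([0,.025,.060]),BX[2]))
E
```

```text
[-1.00e-04 -3.00e-04  8.00e-04 -4.00e-04  6.00e-04  1.02e-01]
```

{"op": "step_arm", "data": {"deltas": [[[0,0,0,0,0.001,0.04,0],[0,0,0,0,0.001,0.075,0],[0,0,0,0,0.001,0.095,0],[0,0,0,0,0.001,0.101,0],[0,0,0,0,0.001,0.101,0],[0,0,0,0,0.001,0.101,34],[0,0,0,0,0.001,0.101,34],[0,0,0,0,0.001,0.101,34],[0,0,0,0,0.001,0.05,34],[0,0,0,0,0.001,0,34],[0,0,0,0,0.001,-0.04,34],[0,0,0,0,0.001,-0.04,50]]]}}

```text
time: 23.12
ee_pos: [0.5617, 0.0158, 0.2051]
eef_rot: [0.999, -0.033, 0.003, -0.001]
ft_force: [0.5, 0.4, 0.2]
width: 0.0343
grip_force: 0.0
```

```bash
python3 - <<'E'
from bars import *
print(delta(b2w([-.018,-.075,.204]),BX[2]));bars()
E
```

```text
[-0.0015 -0.0062 -0.0001 -0.0201  0.0993  0.0009]
118 [ 0.5422 -0.0869  0.012 ] yaw -0.081 0.112
48 [ 0.5255 -0.0304  0.012 ] yaw -0.067 0.043
```

```bash
python3 - <<'E'
from bars import *
print(delta([.637,-.0136,.362],BX[2]))
E
```

```text
[-7.00e-04 -2.70e-03  1.00e-04  7.87e-02  2.42e-02 -1.59e-01]
```

{"op": "step_arm", "data": {"deltas": [[[0,0,0,0,0,-0.06,60],[0,0,0,0,0,-0.12,60],[0,0,0,0,0,-0.155,60],[0,0,0,0,0,-0.155,60],[0,0,0,0,0,-0.155,60]]]}}

```text
time: 23.8
ee_pos: [0.5595, 0.0159, 0.3546]
eef_rot: [0.999, -0.033, -0.001, 0.0]
ft_force: [0.2, -0.1, -0.2]
width: 0.0519
grip_force: 0.0
```

```bash
python3 - <<'E'
from bars import *
print(delta([.637,-.0136,.362],BX[2]),delta([.637,-.0136,.277],BX[2]));c=bars()
s=cams.camera("side");a=cv2.resize(c["img"][180:280,230:330],None,fx=4,fy=4,interpolation=2);b=cv2.resize(s["img"][175:275,260:360],None,fx=4,fy=4,interpolation=2)
cv2.imwrite("pics/p5.png",np.hstack([a,b])[:,:,::-1])
E
```

```text
[ 0.0006  0.0025  0.0002  0.0793  0.0243 -0.0076] [0.0006 0.0025 0.0002 0.0795 0.0242 0.0774]
118 [ 0.5422 -0.0869  0.012 ] yaw -0.081 0.112
66 [ 0.5341 -0.0309  0.012 ] yaw -0.067 0.059
```

View pics/p5.png

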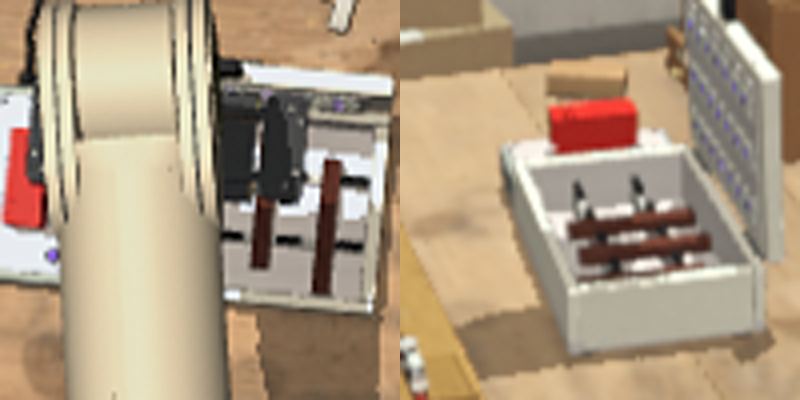

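All three bars lie flat on both rails. In the side view they are at (630,222), (645,248) and (640,272). Now I'll pinch the tongue to close the lid.

{"op": "step_arm", "data": {"deltas": [[[0,0,0,0,0.01,-0.02,65],[0,0,0,0.04,0.024,-0.02,65],[0,0,0,0.079,0.024,-0.02,65],[0,0,0,0.079,0.024,-0.02,65],[0,0,0,0.079,0.024,0.03,65],[0,0,0,0.079,0.024,0.077,65],[0,0,0,0.079,0.024,0.077,65],[0,0,0,0.079,0.024,0.077,0],[0,0,0,0.079,0.024,0.077,0],[0,0,0,0.079,0.024,0.077,0],[0,0,0,0.079,0.024,0.077,0],[0,0,0,0.079,0.024,0.077,0]]], "squeeze": 15}}

```text
time: 25.4
ee_pos: [0.6373, -0.0137, 0.28]
eef_rot: [0.999, -0.033, 0.0, 0.0]
ft_force: [-0.4, -0.5, 3.3]
width: 0.0219
grip_force: 15.0
```

```bash
python3 - <<'E'
from mv import *
s=readout.read_state();A=R.from_quat(s["eef_rot"])
h=b2w([.085,0,.07]);d=A.inv().apply(s["ee_pos"]+[0,0,-.003]-h);print("rel hinge tool",d)
rr=np.hypot(d[0],d[2]);a=np.arctan2(-d[2],-d[0]);print(rr,a, a-np.arctan2(.008,.204))
for x in np.arange(a-.1,.03,-.1): print(round(x,2),(np.array([-rr*np.cos(x),0,-rr*np.sin(x)])-[d[0],0,d[2]]).round(3).tolist())
E
```

```text
rel hinge tool [-5.38654952e-03  1.23202315e-04 -2.06981073e-01]
0.20705115175495303 1.544777841668294 1.5055822397412393
1.44 [-0.021, 0.0, 0.002]
1.34 [-0.041, 0.0, 0.005]
1.24 [-0.061, 0.0, 0.011]
1.14 [-0.08, 0.0, 0.018]
1.04 [-0.099, 0.0, 0.028]
0.94 [-0.116, 0.0, 0.039]
0.84 [-0.132, 0.0, 0.052]
0.74 [-0.147, 0.0, 0.067]
0.64 [-0.16, 0.0, 0.083]
0.54 [-0.172, 0.0, 0.1]
0.44 [-0.182, 0.0, 0.118]
0.34 [-0.189, 0.0, 0.137]
0.24 [-0.195, 0.0, 0.157]
0.14 [-0.199, 0.0, 0.177]
0.04 [-0.201, 0.0, 0.198]
```

{"op": "step_arm", "data": {"deltas": [[[0,0,0,-0.021,0,0.002,0],[0,0,0,-0.041,0,0.005,0],[0,0,0,-0.061,0,0.011,0],[0,0,0,-0.08,0,0.018,0],[0,0,0,-0.099,0,0.028,0],[0,0,0,-0.116,0,0.039,0],[0,0,0,-0.132,0,0.052,0],[0,0,0,-0.147,0,0.067,0],[0,0,0,-0.16,0,0.083,0],[0,0,0,-0.172,0,0.1,0],[0,0,0,-0.182,0,0.118,0],[0,0,0,-0.189,0,0.137,0],[0,0,0,-0.195,0,0.157,0]]]}}

```text
time: 27.02
ee_pos: [0.4434, 0.0017, 0.1228]
eef_rot: [0.999, -0.033, 0.001, -0.001]
ft_force: [5.5, 9.1, 0.6]
width: 0.022
grip_force: 15.0
```

{"op": "step_arm", "data": {"deltas": [[[0,0,0,-0.003,0,0.012,0],[0,0,0,-0.004,0,0.022,0],[0,0,0,-0.005,0,0.032,0],[0,0,0,-0.006,0,0.042,0],[0,0,0,-0.006,0,0.044,0],[0,0,0,-0.006,0,0.044,0]]]}}

```text
time: 27.78
ee_pos: [0.4382, 0.0022, 0.0799]
eef_rot: [0.999, -0.033, 0.002, -0.001]
ft_force: [-0.4, 8.6, 9.2]
width: 0.0218
grip_force: 15.0
```

{"op": "step_arm", "data": {"deltas": [[[0,0,0,0,-0.002,0.003,0],[0,0,0,0,-0.002,0.003,0],[0,0,0,0,-0.002,0,55],[0,0,0,0,-0.002,0,55],[0,0,0,0,-0.002,0,55],[0,0,0,0,-0.002,-0.06,55],[0,0,0,0,-0.002,-0.1,55],[0,0,0,0,-0.002,-0.1,55]]]}}

```text
time: 28.78
ee_pos: [0.4383, 0.0022, 0.1812]
eef_rot: [0.999, -0.033, 0.003, -0.001]
ft_force: [0.4, -0.1, -0.6]
width: 0.0477
grip_force: 0.0
```

```bash
python3 - <<'E'
from bars import *
g=b2w([-.024,.172,.081]);print(g,delta(g+[0,0,.1],BX[2]))
t=cams.camera("top");s=cams.camera("side")
a=cv2.resize(t["img"][180:280,215:345],None,fx=4,fy=4,interpolation=2);b=cv2.resize(s["img"][175:275,270:340],None,fx=4,fy=4,interpolation=2)
cv2.imwrite("pics/p6.png",np.hstack([a,b])[:,:,::-1])
m=cv2.inRange(cv2.cvtColor(t["img"],cv2.COLOR_RGB2HSV),(0,180,150),(6,255,255));m[:180]=0;m[260:]=0;m[:,:215]=0;m[:,260:]=0
ys,xs=np.where(m);bp=cv2.boxPoints(cv2.minAreaRect(np.c_[xs,ys].astype('f4')));print(plane(t,bp,.093).round(4))
for q in [(.046-.088,.172-.016),(.046-.088,.172+.016),(.04,.172-.016),(.04,.172+.016)]:print(b2w([*q,.093]).round(4))
E
```

```text
[0.54553458 0.1649184  0.081     ] [-1.500e-03 -5.100e-03  1.000e-04  9.610e-02 -1.696e-01  9.000e-04]
[[0.5332 0.1793 0.093 ]
 [0.6116 0.1732 0.093 ]
 [0.6089 0.145  0.093 ]
 [0.5306 0.1511 0.093 ]]
[0.5265 0.1502 0.093 ]
[0.5286 0.1821 0.093 ]
[0.6083 0.1447 0.093 ]
[0.6105 0.1766 0.093 ]
```

View pics/p6.png

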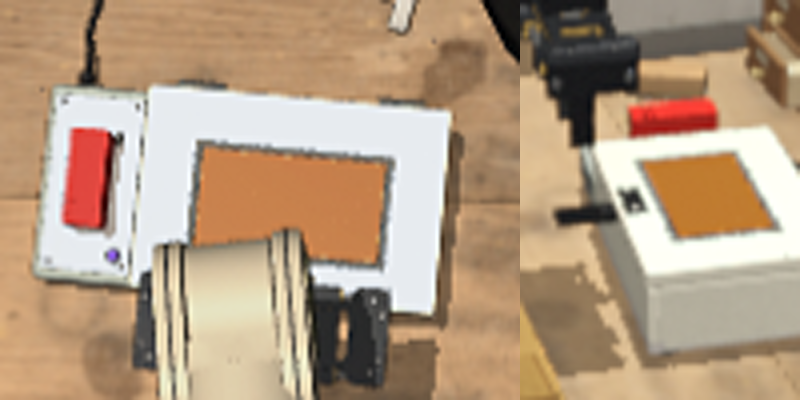

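The lid is fully shut and the guard is at (87,178) in the crop, matching the prediction to about 1 mm. Now for the guard.

{"op": "step_arm", "data": {"deltas": [[[0,0,0,0.03,-0.05,0,55],[0,0,0,0.06,-0.1,0,55],[0,0,0,0.097,-0.15,0,55],[0,0,0,0.097,-0.169,0,55],[0,0,0,0.097,-0.169,0,55],[0,0,0,0.097,-0.169,0,55],[0,0,0,0.097,-0.169,0,55]]], "squeeze": 6}}

```text
time: 29.75
ee_pos: [0.5446, 0.1624, 0.1788]
eef_rot: [0.999, -0.034, 0.0, 0.0]
ft_force: [-0.2, -0.5, 0.9]
width: 0.048
grip_force: 0.0
```

```bash
python3 - <<'E'
from mv import *
g=b2w([-.024,.172,.081])-[0,.001,0];print(delta(g,BX[2]))
rr,a0=np.hypot(64,26)/1e3,np.arctan2(26,64)
for th in np.arange(.1,1.51,.14):
    print(round(th,2),[round(-rr*(np.cos(a0+th)-np.cos(a0)),4),0,round(-rr*(np.sin(a0+th)-np.sin(a0)),4)])
E
```

```text
[ 0.0002 -0.0004 -0.002   0.0008 -0.0016  0.0978]
0.1 [np.float64(0.0029), 0, np.float64(-0.0063)]
0.24 [np.float64(0.008), 0, np.float64(-0.0145)]
0.38 [np.float64(0.0142), 0, np.float64(-0.0219)]
0.52 [np.float64(0.0214), 0, np.float64(-0.0284)]
0.66 [np.float64(0.0294), 0, np.float64(-0.0338)]
0.8 [np.float64(0.0381), 0, np.float64(-0.038)]
0.94 [np.float64(0.0473), 0, np.float64(-0.041)]
1.08 [np.float64(0.0568), 0, np.float64(-0.0427)]
1.22 [np.float64(0.0664), 0, np.float64(-0.043)]
1.36 [np.float64(0.076), 0, np.float64(-0.042)]
1.5 [np.float64(0.0854), 0, np.float64(-0.0397)]
```

{"op": "step_arm", "data": {"deltas": [[[0,0,0,0.001,-0.0015,0.05,55],[0,0,0,0.001,-0.0015,0.097,55],[0,0,0,0.001,-0.0015,0.097,55],[0,0,0,0.001,-0.0015,0.097,0],[0,0,0,0.001,-0.0015,0.097,0],[0,0,0,0.001,-0.0015,0.097,0],[0,0,0,0.001,-0.0015,0.097,0]]]}}

```text
time: 30.62
ee_pos: [0.5471, 0.166, 0.0835]
eef_rot: [0.999, -0.033, 0.002, -0.001]
ft_force: [-1.2, 0.1, 8.1]
width: 0.0319
grip_force: 6.0
```

{"op": "step_arm", "data": {"deltas": [[[0,0,0,0.003,0,-0.006,0],[0,0,0,0.008,0,-0.0145,0],[0,0,0,0.014,0,-0.022,0],[0,0,0,0.021,0,-0.0285,0],[0,0,0,0.029,0,-0.034,0],[0,0,0,0.038,0,-0.038,0],[0,0,0,0.047,0,-0.041,0],[0,0,0,0.057,0,-0.043,0],[0,0,0,0.066,0,-0.043,0],[0,0,0,0.076,0,-0.042,0],[0,0,0,0.085,0,-0.04,0],[0,0,0,0.085,0,-0.04,0],[0,0,0,0.085,0,-0.04,0]]]}}

```text
time: 32.25
ee_pos: [0.6307, 0.1594, 0.1212]
eef_rot: [0.999, -0.033, 0.0, 0.0]
ft_force: [0.8, -0.5, -1.5]
width: 0.0321
grip_force: 6.0
```

```bash
python3 - <<'E'
from mv import *
s=cams.camera("side");t=cams.camera("top")
a=cv2.resize(t["img"][180:280,200:300],None,fx=4,fy=4,interpolation=2);b=cv2.resize(s["img"][155:255,260:360],None,fx=4,fy=4,interpolation=2)
cv2.imwrite("pics/p7.png",np.hstack([a,b])[:,:,::-1])
E
```

```text
(no output)
```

View pics/p7.png

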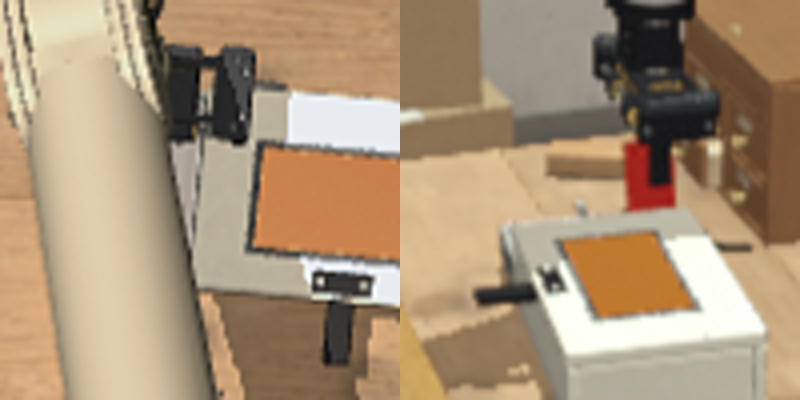

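Guard is up (crop 650,175) and the toggle tip shows at (580,207). I'll release and go round to the toggle's front.

{"op": "step_arm", "data": {"deltas": [[[0,0,0,0,0,0,55],[0,0,0,0,0,0,55],[0,0,0,0,0,0,55],[0,0,0,0,0,-0.05,55],[0,0,0,0,0,-0.09,55],[0,0,0,-0.06,0,-0.09,0],[0,0,0,-0.11,0,-0.09,0],[0,0,0,-0.11,0,-0.09,0],[0,0,0,-0.11,0,-0.09,0],[0,0,0,-0.11,0,-0.09,0]]]}}

```text
time: 33.6
ee_pos: [0.5218, 0.167, 0.2115]
eef_rot: [0.999, -0.034, 0.0, 0.0]
ft_force: [0.3, -0.0, -0.1]
width: 0.0063
grip_force: 0.0
```

```bash
python3 - <<'E'
from mv import *
print(delta(b2w([-.045,.172,.088])-[0,.001,0],BX[2]))
s=cams.camera("side");t=cams.camera("top")
a=cv2.resize(t["img"][180:280,200:300],None,fx=4,fy=4,interpolation=2);b=cv2.resize(s["img"][155:255,260:360],None,fx=4,fy=4,interpolation=2)
cv2.imwrite("pics/p8.png",np.hstack([a,b])[:,:,::-1])
E
```

```text
[ 0.0002 -0.0005 -0.0007  0.0028  0.0014  0.1235]
```

View pics/p8.png

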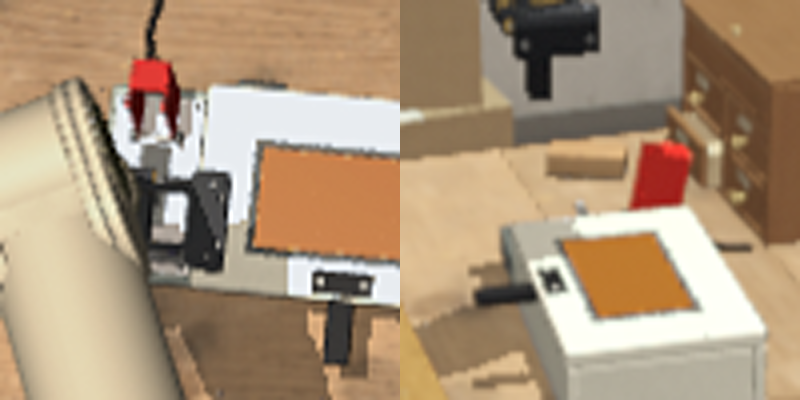

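{"op": "step_arm", "data": {"deltas": [[[0,0,0,0.003,0.001,0.05,0],[0,0,0,0.003,0.001,0.1,0],[0,0,0,0.003,0.001,0.123,0],[0,0,0,0.003,0.001,0.123,0],[0,0,0,0.013,0.001,0.123,0],[0,0,0,0.023,0.001,0.123,0],[0,0,0,0.033,0.001,0.123,0],[0,0,0,0.043,0.001,0.123,0],[0,0,0,0.043,0.001,0.123,0],[0,0,0,0.043,0.001,0.123,0]]]}}

```text
time: 34.95
ee_pos: [0.5639, 0.1634, 0.0886]
eef_rot: [0.999, -0.033, 0.0, 0.0]
ft_force: [-1.4, -0.1, 1.2]
width: 0.0007
grip_force: 0.8
```

{"op": "step_arm", "data": {"deltas": [[[0,0,0,-0.02,0,0,0],[0,0,0,-0.02,0,-0.05,0],[0,0,0,-0.05,0.05,-0.11,0],[0,0,0,-0.1,0.11,-0.13,0],[0,0,0,-0.12,0.13,-0.13,0],[0,0,0,-0.12,0.13,-0.13,0]]]}}

```text
time: 35.7
ee_pos: [0.4341, 0.0388, 0.22]
eef_rot: [0.999, -0.035, 0.002, -0.001]
ft_force: [1.4, 0.4, 0.2]
width: 0.0004
grip_force: 0.0
```

```bash
python3 - <<'E'
from mv import *
s=cams.camera("side");t=cams.camera("top")
a=cv2.resize(t["img"][190:250,215:275],None,fx=6,fy=6,interpolation=2);b=cv2.resize(s["img"][180:240,270:330],None,fx=6,fy=6,interpolation=2)
cv2.imwrite("pics/p9.png",np.hstack([a,b])[:,:,::-1])
for z in (-12,12):print((proj(t,b2w([z/1e3,.172,.0775]))-[215,190])*6,(proj(s,b2w([z/1e3,.172,.0775]))-[270,180])*6+[360,0])
E
```

```text
[[126.912099   230.55248198]] [[559.53506324 156.32749883]]
[[130.89238789 188.10096938]] [[596.29382102 152.62730236]]
```

View pics/p9.png

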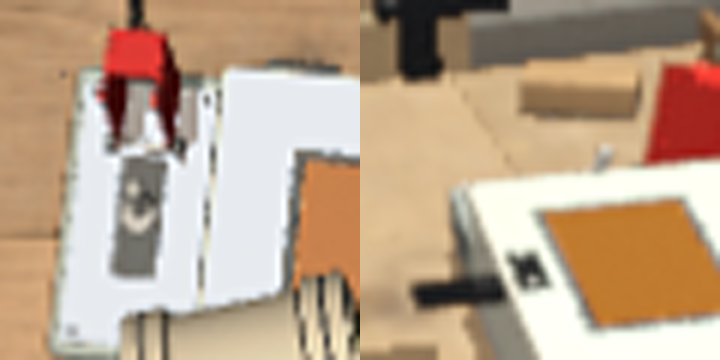

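The tip is at (603,155) in the side view and (140,190) in the top view, so the toggle is ON. Now I'll close the guard.

```bash
python3 - <<'E'
from mv import *
o=np.array([0,.001,0]);print(delta(b2w([.077,.172,.22])-o,BX[2]))
rr,a0=np.hypot(64,26)/1e3,np.arctan2(26,64)
for th in np.r_[np.arange(1.61,.05,-.14),0]:
    print(round(th,2),[round(-rr*(np.cos(a0+th)-np.cos(a0+1.75)),4),0,round(-rr*(np.sin(a0+th)-np.sin(a0+1.75)),4)])
E
```

```text
[-0.001  -0.002  -0.0005  0.2025 -0.1295 -0.0004]
1.61 [np.float64(-0.0085), 0, np.float64(-0.0046)]
1.47 [np.float64(-0.0176), 0, np.float64(-0.008)]
1.33 [np.float64(-0.027), 0, np.float64(-0.01)]
1.19 [np.float64(-0.0366), 0, np.float64(-0.0107)]
1.05 [np.float64(-0.0463), 0, np.float64(-0.0101)]
0.91 [np.float64(-0.0557), 0, np.float64(-0.0081)]
0.77 [np.float64(-0.0648), 0, np.float64(-0.0049)]
0.63 [np.float64(-0.0734), 0, np.float64(-0.0004)]
0.49 [np.float64(-0.0812), 0, np.float64(0.0053)]
0.35 [np.float64(-0.0882), 0, np.float64(0.012)]
0.21 [np.float64(-0.0942), 0, np.float64(0.0196)]
0.07 [np.float64(-0.099), 0, np.float64(0.0279)]
0.0 [np.float64(-0.101), 0, np.float64(0.0323)]
```

{"op": "step_arm", "data": {"deltas": [[[0,0,0,0.05,-0.03,0,55],[0,0,0,0.1,-0.065,0,55],[0,0,0,0.15,-0.1,0,55],[0,0,0,0.2025,-0.13,0,55],[0,0,0,0.2025,-0.13,0,55],[0,0,0,0.2025,-0.13,0,55],[0,0,0,0.2025,-0.13,0.05,55],[0,0,0,0.2025,-0.13,0.09,55],[0,0,0,0.2025,-0.13,0.107,55],[0,0,0,0.2025,-0.13,0.107,55],[0,0,0,0.2025,-0.13,0.107,0],[0,0,0,0.2025,-0.13,0.107,0],[0,0,0,0.2025,-0.13,0.107,0],[0,0,0,0.2025,-0.13,0.107,0]]]}}

```text
time: 37.55
ee_pos: [0.6468, 0.1581, 0.1129]
eef_rot: [0.999, -0.033, 0.001, -0.0]
ft_force: [-0.2, 0.9, 7.4]
width: 0.0324
grip_force: 6.0
```

{"op": "step_arm", "data": {"deltas": [[[0,0,0,-0.0085,0,-0.0045,0],[0,0,0,-0.0175,0,-0.008,0],[0,0,0,-0.027,0,-0.01,0],[0,0,0,-0.0365,0,-0.0105,0],[0,0,0,-0.046,0,-0.01,0],[0,0,0,-0.0555,0,-0.008,0],[0,0,0,-0.065,0,-0.005,0],[0,0,0,-0.0735,0,-0.0005,0],[0,0,0,-0.081,0,0.005,0],[0,0,0,-0.088,0,0.012,0],[0,0,0,-0.094,0,0.0195,0],[0,0,0,-0.098,0,0.027,0],[0,0,0,-0.1,0,0.03,0],[0,0,0,-0.1,0,0.03,0]]]}}

```text
time: 39.3
ee_pos: [0.5466, 0.1659, 0.0822]
eef_rot: [0.999, -0.033, 0.001, -0.001]
ft_force: [3.0, 7.1, 1.0]
width: 0.0322
grip_force: 6.0
```

{"op": "step_arm", "data": {"deltas": [[[0,0,0,0,0,0,55],[0,0,0,0,0,0,55],[0,0,0,0,0,0,55],[0,0,0,0,0,-0.05,55],[0,0,0,0,0,-0.1,55],[0,0,0,-0.05,0.05,-0.13,55],[0,0,0,-0.1,0.1,-0.13,55],[0,0,0,-0.12,0.13,-0.13,55],[0,0,0,-0.12,0.13,-0.13,55],[0,0,0,-0.12,0.13,-0.13,55]]]}}

```text
time: 40.55
ee_pos: [0.4181, 0.043, 0.2117]
eef_rot: [0.999, -0.033, 0.0, -0.0]
ft_force: [-0.3, -0.1, -1.1]
width: 0.0479
grip_force: 0.0
```

```bash
python3 - <<'E'
from mv import *
s=cams.camera("side");t=cams.camera("top")
a=cv2.resize(t["img"][180:280,215:315],None,fx=4,fy=4,interpolation=2);b=cv2.resize(s["img"][155:255,260:360],None,fx=4,fy=4,interpolation=2)
cv2.imwrite("pics/p10.png",np.hstack([a,b])[:,:,::-1])
m=cv2.inRange(cv2.cvtColor(t["img"],cv2.COLOR_RGB2HSV),(0,180,150),(6,255,255));m[:180]=0;m[260:]=0;m[:,:215]=0;m[:,260:]=0
ys,xs=np.where(m);bp=cv2.boxPoints(cv2.minAreaRect(np.c_[xs,ys].astype('f4')));print(plane(t,bp,.093).round(4))
E
```

```text
[[0.5332 0.1793 0.093 ]
 [0.6116 0.1732 0.093 ]
 [0.6089 0.145  0.093 ]
 [0.5306 0.1511 0.093 ]]
```

View pics/p10.png

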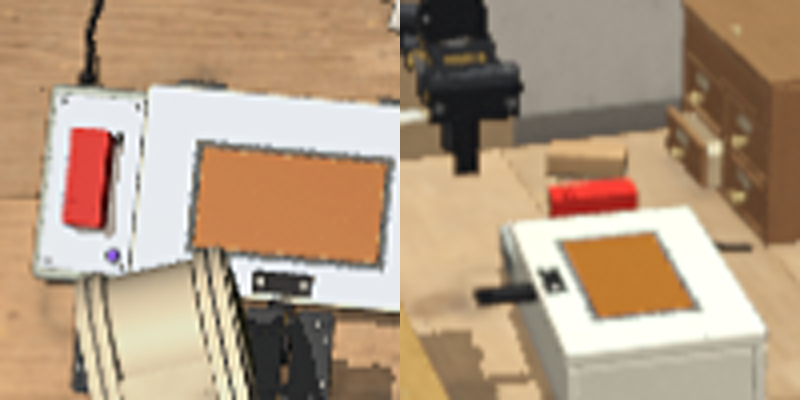

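The guard is shut in exactly its starting outline (crop 87,178), the lid is shut, and the arm is clear. Handing in.

```bash
python3 -c "
from bench import r
print(r.close_job())"
```

```text
the job is handed in; nothing more can be done
None
```

I handed the job in at about 41 s: all three rosewood bars in their own slots, lid shut, toggle ON and guard closed over it, all confirmed in the camera pictures; the judge's verdict was not shown.

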